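# Open the child-resistant bottle of plant spray

## Robot

A 6-joint arm with a two-finger parallel gripper is mounted at the origin on the work surface. World frame = base frame: x ahead of the robot, y to its left, z up, the work surface at z = 0. Lengths are in m, angles in degrees, forces in N, time in s.
With the tool pointing down it reaches from about 0.4 to 0.825 m from the base axis. Payload 7 kg.
Tool frame: the origin (TCP) lies midway between the tips of the shut fingers; the grasp point (between the pads) lies 19 mm behind it; z points along the fingers, y is the line along which they close (so a half turn about z gives the same grasp; the last joint's range is limited). The gripper opens to 88 mm and grips with 3 to 60 N. Pads are 19 mm wide; open, the fingers measure 130 mm over their backs; the gripper's body (78 mm by 193 mm) begins 47 mm behind the grasp point.
Start: joints at [87.324, 20.546, 0.682, 0, -70.136, -16.507], TCP at [0.222, 0.637, 0.227] pointing down, gripper open.
Joint ranges: [-176.03, 176.03], [-82.01, 121.73], [-58.28, 71.71], [-173.87, 95.51], [-174.79, -0.11], [-173.66, 173.66]. Speed limits (degrees/s): [136.94, 136.94, 172.46, 180, 180, 180].

## Interface

Orientations are given as [roll, pitch, yaw] about the fixed x, y, z axes, in that order (R = Rz(yaw) Ry(pitch) Rx(roll)).
In Python, from plant import r gives the robot as it stands. The module is installed in compiled form; this text tells all that it offers.
- The arm moves only by the tool play_rows, never from a script. Its argument "rows" is a list of rows, each an object with "slide": the shift along the tool's x, y, z as a fraction of full scale, a list of three; "delta_rot": the turn, a rotation vector about the tool's x, y, z as a fraction of full scale, a list of three; "fingers": the opening, from -1 (shut) to 1 (fully open). In form: [{"slide": [x, y, z], "delta_rot": [rx, ry, rz], "fingers": fingers}, ...]. A call has 1 to 8 rows; each row shifts and turns the commanded pose from where the row before left it, along the tool's axes as they then stand; what a row does not reach is not made up. Full scale, the value 1, is 0.15 m for a shift and 0.08 rad for a turn. A row lasts 1/8 s, in which the tool goes at most 62.5 mm and 10.7 degrees, less where a joint would pass 70% of its speed; a pose out of reach is approached as far as the arm can. A call with a number of a shift or a turn outside -1 to 1 is refused whole. A call with a gripper value outside its range is refused whole. The fingers move at their own pace and stop on an object; "squeeze" is the grip in N (left out, the last holds). Time passes only in rows, so rows that do not move let the fingers close. It gives the time, the measured TCP pose, the force, the opening and the grip force at its end, in the units of the state.
- r.get_state(): the state, without advancing time (a new reading comes with each control period).
- r.capture(name): name is "scene" or "top" or "wrist"; returns a dict with "image" (384x512x3 uint8, blue, green, red), "fx", "fy", "cx", "cy" (pixels), "R" (3x3) and "t" (3): a world point X has camera coordinates R X + t; the wrist camera has in their place "T_tool_cam" (4x4, takes a point from camera to tool coordinates, whose origin is the TCP and whose axes are the flange's). Camera axes: x right, y down, z forward; pixel columns grow to the right and rows downward; lengths in m; the calibration is good to about 2 mm. The wrist camera is an equidistant fisheye: a pixel r from the principal point sees the ray r / f radians off the axis. A picture is of the moment at which its call begins: read the wrist's pose just before it. There is no depth.
- r.close_job(): hands the job in; it is judged then, once.
The state is a dict: "time_s": time; "joints": joint angles; "qd": joint speeds; "joint_torque": joint torques, N m; "tcp_pos": TCP position; "eef_rot": TCP orientation; "contact_force": force on the tool from outside, world axes, zero at the start; "moment": the same for the moment, N m; "gripper_width": finger opening in m; "gripper_force": force on a finger pad.
Only numpy, scipy, OpenCV 4.12 (cv2) and the standard library are available. Lean on these libraries where they do the work, as an engineer would, in place of code of your own. Each camera call takes 0.05 s, during which the arm holds its last target. There are 200 camera calls.

## Task

Open the plant-spray bottle in its desk holder: push the red child-resistant cap firmly straight down until it bottoms out (about 20 N, never more than 35 N), keep it down while you turn it counter-clockwise about a sixth of a turn, then lift it off without jerking it against its catches. Stand the cap, open side down, near the middle of the cork-lined tray, setting it down rather than dropping it, and leave everything else on the desk where it is.

Things in the scene. Friction and masses are not known exactly. Their poses are not given: they have to be found in the camera images.
- bottle: White plant-spray bottle, 84 mm wide, green label, fixed in a dark steel holder (110 x 110 mm base) clamped to the desk: neither moves. Origin: centre of the holder's underside, on the desk; z up the bottle's axis. Its shoulder slopes from full width 138 mm above the desk to the 30 mm wide neck at 163 mm. It breaks if cap and bottle press on each other with over 35 N.
- cap_center (a point): Centre (half-way up, on the axis) of the loose red cap: 12 flat sides, 53 mm across flats, 46 mm tall, 35 to 70 g, open below, white mark on top. Locked, it lies on the bottle's axis, 201 mm above the desk. z: cap's axis, up; x: along the white mark, square to a flat (flats every 30 degrees). A spring pushes the cap up with about 5 N, plus 0.8 N per mm as it is pushed down.
- cap: The same cap; origin at the centre of its open underside, 23 mm below its centre. Catches let it turn only when it is pushed to its solid stop, 4.5 to 15.5 mm below rest (9 to 17 N of spring). That depth differs from bottle to bottle, cannot be seen, and is felt as the force climbs steeply; 1 to 1.5 mm above the stop the catches hold again. Press with 19 to 25 N in all while turning.
- neck (a point): Point on the bottle's axis where the locked cap's centre lies; x points where the locked cap's x points. Seen from above, the pressed cap turns counter-clockwise only: past the catch after 35 degrees, free to lift straight up between 42 and 78 (best 60), stopped at 80. Freed, the spring raises it up to 4 mm above rest; 40 mm of lift clears the neck.
- tray_in (a point): Centre of the inner floor (cork, 4 mm above the desk) of the square dark wooden tray, 150 x 150 mm outside, walls 4 mm thick and 20 mm high; it does not move. x, y along its sides, z up.
- lotion: white lotion bottle with a blue cap, 52 mm in diameter, 150 mm tall; origin at the centre of its underside, z up. To be left alone.
- mug: blue mug, 76 mm in diameter, 90 mm tall; origin at the centre of its underside, z up. To be left alone.
- plant: terracotta pot 80 mm wide with a small flowering plant, 180 mm tall in all; origin at the centre of its underside, z up. To be left alone.
- tape: black tape dispenser, 130 x 50 x 75 mm; origin at the centre of its underside, z up. To be left alone.
- stapler: red and black stapler, 130 x 32 x 46 mm; origin at the centre of its underside, z up. To be left alone.
- notes: yellow block of sticky notes, 76 x 76 x 30 mm; origin at the centre of its underside, z up. To be left alone.
- eraser: blue whiteboard eraser, 100 x 50 x 30 mm; origin at the centre of its underside, z up. To be left alone.
Not all that is in view belongs to the job. There is more than one size of the cap; the job needs the larger.

How it is judged (in metres and radians):
On the way, in this order (a step that is already met when the one before it is completed fails the run):
1. the cap is turned past its catches while still on the neck (angle between the x axis of cap_center and the x axis of bottle, either way round above 0.62 rad and horizontal distance between cap_center and bottle below 0.008 m and z of cap_center in the frame of bottle below 0.21 m), for 0.1 s.
2. the cap is lifted clear of the neck (z of cap_center in the frame of bottle above 0.245 m), for 0.1 s.
At the end, for the whole second after the job is handed in: The cap stands upright (within 7 degrees), open side down, on the tray's floor, its centre within 45 mm of the tray's centre along each of the tray's sides, at rest and released (x of cap_center in the frame of tray_in between -0.045 and 0.045 m and y of cap_center in the frame of tray_in between -0.045 and 0.045 m and z of cap_center in the frame of tray_in between 0.018 and 0.028 m and angle between cap_center's own z axis and vertical below 0.12 rad and linear speed of cap below 0.02 m/s and angular speed of cap below 0.2 rad/s and contact force between cap and the fingers below 0.3 N); the robot touches nothing.
It fails at once if cap and bottle press on each other with more than 35 N (contact force between cap and bottle above 35 N).
It fails at once if the cap is dropped or flung (moves faster than 0.5 m/s while not held) (linear speed of cap above 0.5 m/s and contact force between cap and the fingers below 0.05 N).
It fails at once if another thing on the desk is moved by more than 25 mm or tipped (distance of any of lotion, mug, plant, tape, stapler, notes, eraser from where it was at the start of the episode above 0.025 m or angle between any of lotion, mug, plant, tape, stapler, notes, eraser's own z axis and vertical above 0.4 rad).
It also fails if it takes over 64 s, if anything falls off the work surface, if the arm or the gripper's body presses on something with over 40 N, if the wrist force passes 120 N, or if a joint passes its speed limit or range.

## Working session

There is one attempt and no reset: what is moved stays moved. The work goes in short steps, Python scripts to look and compute and a tool call to move; the robot and the scene stay as the last step left them, time stands still between calls to the robot, and variables do not carry over. Pictures are saved under pics/ and viewed, at most 10 in all, crops included, and the job is handed in when it is done.

Besides the shell and the picture viewer there is one more tool, called after "Request:" as name(argument=value, ...) on one line, values as JSON. play_rows: Moves the arm, as the interface text tells. Shift numbers are shares of 0.15 m and turn numbers shares of 0.08 rad, none past 1 either way. Its arguments: {"type":"object","properties":{"rows":{"type":"array"},"squeeze":{"type":"number"}},"required":["rows"]}

```bash
mkdir -p pics; cat > h.py <<'E'
import numpy as np, cv2, pickle
from plant import r
def grab(n,f):
    s=r.get_state(); c=r.capture(n); c['state']=s
    cv2.imwrite(f'pics/{f}.png',c['image']); pickle.dump(c,open(f'pics/{f}.pkl','wb')); return c
def ray(c,u,v):
    d=np.array([(u-c['cx'])/c['fx'],(v-c['cy'])/c['fy'],1.]); R=np.array(c['R']); t=np.array(c['t'])
    return -R.T@t, R.T@d
def onplane(c,u,v,z):
    o,d=ray(c,u,v); return o+d*(z-o[2])/d[2]
def proj(c,X):
    p=np.array(c['R'])@np.array(X)+np.array(c['t']); return [c['fx']*p[0]/p[2]+c['cx'],c['fy']*p[1]/p[2]+c['cy']]
E
python3 - <<'E'
from h import *
a=grab('top','top0'); b=grab('scene','scene0')
cv2.imwrite('pics/both.png',cv2.resize(np.vstack([a['image'],b['image']]),(450,600)) if 0 else np.hstack([cv2.resize(a['image'],(400,300)),cv2.resize(b['image'],(400,300))]))
for c in(a,b):print(c['fx'],c['cx'],c['cy'],-np.array(c['R']).T@np.array(c['t']),np.array(c['R']).round(3).tolist())
print(r.get_state())
E
```

```text
430.74366046071395 257.7821860839425 190.52036038923768 [0.41482056 0.00345827 1.55714919] [[0.01, -1.0, -0.005], [-0.991, -0.009, -0.132], [0.132, 0.007, -0.991]]
483.4550989212659 245.75963014879596 188.81867920393125 [ 1.37932249 -0.95483939  1.14997153] [[0.773, 0.634, -0.012], [0.384, -0.484, -0.786], [-0.504, 0.603, -0.618]]
{'time_s': 0.1, 'joints': array([ 8.73266189e+01,  2.05889836e+01,  6.38250763e-01, -1.79408276e-02,
       -7.01351327e+01, -1.65081309e+01]), 'qd': array([-0.05976271, -0.02021964,  0.08584207,  0.06632241, -0.08520463,
       -0.04189256]), 'joint_torque': array([-1.73144112e-03, -5.84163666e+01,  2.93753886e+01,  7.01547682e+00,
        1.02155012e-02, -5.13510838e-05]), 'tcp_pos': array([0.22164601, 0.6371056 , 0.22569121]), 'eef_rot': array([ 1.79912881e+02, -8.23009998e-03, -1.91876147e+01]), 'contact_force': array([-0.34810571,  0.41464774,  0.46447232]), 'moment': array([-0.04618316,  0.0238819 , -0.00916561]), 'gripper_force': 0.0, 'gripper_width': 0.08776969038796126}
```

View pics/top0.png

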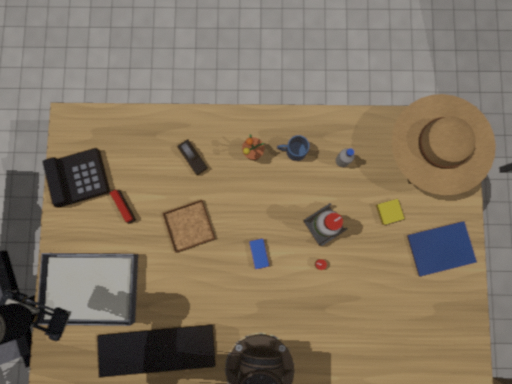

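View pics/scene0.png

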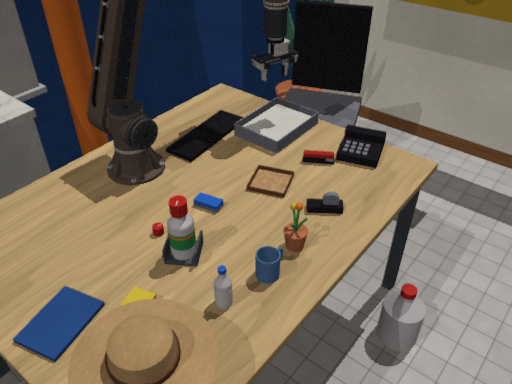

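The top view shows the red cap on the bottle at about (333,222), its holder at (326,225), the tray at (189,226) and the small decoy cap at (321,264). The scene view shows the same bottle at (180,225).

```bash
python3 - <<'E'
from h import *
a,b=[pickle.load(open(f'pics/{n}0.pkl','rb')) for n in('top','scene')]
def red(c,x0,y0,x1,y1):
    im=c['image'].astype(int); m=(im[...,2]>110)&(im[...,1]<70)&(im[...,0]<80)
    k=np.zeros_like(m);k[y0:y1,x0:x1]=1;m&=k; ys,xs=np.nonzero(m); return m,xs.mean(),ys.mean(),xs.min(),xs.max(),ys.min(),ys.max(),m.sum()
ra=red(a,315,205,350,242); rb=red(b,160,190,200,220)
print(ra[1:],rb[1:])
P=lambda c:c['fx']
K=lambda c:np.array([[c['fx'],0,c['cx']],[0,c['fy'],c['cy']],[0,0,1]])@np.c_[np.array(c['R']),np.array(c['t'])]
X=cv2.triangulatePoints(K(a),K(b),np.array(ra[1:3]).reshape(2,1),np.array(rb[1:3]).reshape(2,1)); print('cap',(X[:3]/X[3]).ravel())
print('cap on z=.215',onplane(a,ra[1],ra[2],.215))
# tray: dark / reddish rim region
im=a['image'][190:265,150:230]; hsv=cv2.cvtColor(im,cv2.COLOR_BGR2HSV)
m=(hsv[...,2]<95).astype(np.uint8); m=cv2.morphologyEx(m,cv2.MORPH_CLOSE,np.ones((3,3)))
c=max(cv2.findContours(m,0,2)[0],key=cv2.contourArea); q=cv2.minAreaRect(c); print(q)
bx=cv2.boxPoints(q)+[150,190]; w=np.array([onplane(a,u,v,.02) for u,v in bx]); print(w.round(3),w.mean(0),[np.linalg.norm(w[i]-w[i-1]) for i in range(4)])
E
```

```text
(np.float64(333.1767441860465), np.float64(221.52093023255813), np.int64(325), np.int64(342), np.int64(213), np.int64(229), np.int64(215)) (np.float64(177.1290322580645), np.float64(201.7225806451613), np.int64(169), np.int64(187), np.int64(196), np.int64(217), np.int64(155))
cap [ 0.49720104 -0.22315722  0.21884185]
cap on z=.215 [ 0.49816276 -0.22303688  0.215     ]
((38.95000457763672, 35.849998474121094), (41.425838470458984, 43.00697326660156), 71.56504821777344)
[[0.535 0.356 0.02 ]
 [0.585 0.211 0.02 ]
 [0.445 0.161 0.02 ]
 [0.396 0.304 0.02 ]] [0.49031986 0.25784453 0.02      ] [np.float64(0.14811851298100767), np.float64(0.15332619179194096), np.float64(0.14862530946722124), np.float64(0.1514804873506895)]
```

Request:
play_rows(rows=[{"slide":[0,0,-0.4],"delta_rot":[0,0,0],"fingers":1},{"slide":[0,0,-0.4],"delta_rot":[0,0,0],"fingers":1},{"slide":[0.24,0.32,0],"delta_rot":[0,0,0],"fingers":1},{"slide":[0.24,0.32,0],"delta_rot":[0,0,0],"fingers":1},{"slide":[0.24,0.32,0],"delta_rot":[0,0,0],"fingers":1},{"slide":[0.24,0.32,0],"delta_rot":[0,0,0],"fingers":1},{"slide":[0.24,0.32,0],"delta_rot":[0,0,0],"fingers":1},{"slide":[0.24,0.32,0],"delta_rot":[0,0,0],"fingers":1}], squeeze=20)

```text
time_s: 1.1
tcp_pos: [0.3312, 0.2924, 0.3464]
eef_rot: [-180.0, 0.0, -19.2]
contact_force: [1.2, -0.1, -0.2]
gripper_width: 0.0877
gripper_force: 0.0
```

Request:
play_rows(rows=[{"slide":[0.24,0.32,0],"delta_rot":[0,0,0],"fingers":1},{"slide":[0.24,0.32,0],"delta_rot":[0,0,0],"fingers":1},{"slide":[0.24,0.32,0],"delta_rot":[0,0,0],"fingers":1},{"slide":[0.24,0.32,0],"delta_rot":[0,0,0],"fingers":1},{"slide":[0.24,0.32,0],"delta_rot":[0,0,0],"fingers":1},{"slide":[0.24,0.32,0],"delta_rot":[0,0,0],"fingers":1},{"slide":[0.2,0.25,0],"delta_rot":[0,0,0],"fingers":1},{"slide":[0,0,0],"delta_rot":[0,0,0],"fingers":1}])

```text
time_s: 2.1
tcp_pos: [0.4566, -0.0965, 0.3456]
eef_rot: [179.9, 0.1, -19.5]
contact_force: [-0.3, 0.9, 0.2]
gripper_width: 0.0875
gripper_force: 0.0
```

```bash
python3 - <<'E'
from h import *
c=grab('wrist','w1'); s=c['state']
print(s['time_s'],s['tcp_pos'],s['eef_rot'],s['joints'],s['contact_force'],c['fx'],c['cx'],c['cy'],np.array(c['T_tool_cam']).round(4).tolist())
E
```

```text
2.1 [ 0.45661351 -0.09651889  0.34559036] [ 1.79924617e+02  1.07853887e-01 -1.94688646e+01] [ 1.23365897e+01 -2.95542432e+00 -1.23899667e+01  7.31733769e-03
 -8.06968463e+01  5.81934254e+01] [-0.34006981  0.8502091   0.15261103] 297.3186396354542 249.54666585104846 193.07412415683177 [[0.0003, -0.9559, -0.2936, 0.0809], [1.0, 0.0004, -0.0006, 0.0006], [0.0007, -0.2936, 0.9559, -0.1586], [0.0, 0.0, 0.0, 1.0]]
```

View pics/w1.png

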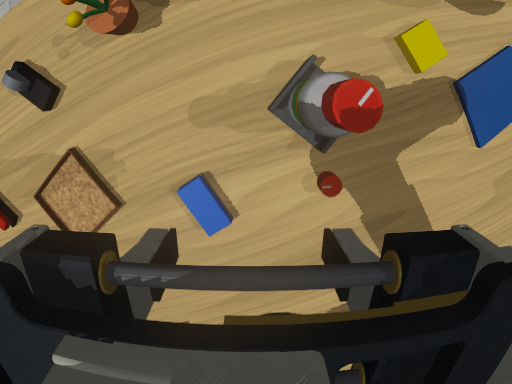

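The wrist view shows the cap's top at about (354,104) with its white mark near (366,97). The small decoy is at (329,184).

```bash
cat >> h.py <<'E'
from scipy.spatial.transform import Rotation as Ro
def wplane(c,u,v,z):
    s=c['state'];Rt=Ro.from_euler('xyz',s['eef_rot'],degrees=True).as_matrix();T=np.array(c['T_tool_cam'])
    x,y=u-c['cx'],v-c['cy'];q=np.hypot(x,y);th=q/c['fx'];k=np.sin(th)/q if q>0 else 0
    d=Rt@T[:3,:3]@np.array([x*k,y*k,np.cos(th)]);o=Rt@T[:3,3]+s['tcp_pos'];return o+d*(z-o[2])/d[2]
def cap(c,box,z):
    x0,y0,x1,y1=box;h=cv2.cvtColor(c['image'][y0:y1,x0:x1],cv2.COLOR_BGR2HSV).astype(int)
    red=(((h[...,0]<10)|(h[...,0]>170))&(h[...,1]>150)&(h[...,2]>150)).astype(np.uint8)
    red=cv2.morphologyEx(red,cv2.MORPH_OPEN,np.ones((3,3)))
    k=max(cv2.findContours(red,0,1)[0],key=cv2.contourArea)[:,0]; hull=cv2.convexHull(k)
    ins=np.zeros_like(red);cv2.fillPoly(ins,[hull],1);ins=cv2.erode(ins,np.ones((5,5)))
    w=(ins>0)&(h[...,1]<140)&(h[...,2]>130)
    ys,xs=np.nonzero(w);
    H=np.array([wplane(c,u+x0,v+y0,z)[:2] for u,v in hull[:,0]]);(cx,cy),R=cv2.minEnclosingCircle(H.astype(np.float32))
    W=np.array([wplane(c,u+x0,v+y0,z)[:2] for u,v in zip(xs,ys)]);m=W.mean(0);u=np.linalg.svd(W-m)[2][0]
    if u@(m-[cx,cy])<0:u=-u
    return dict(c=(cx,cy),R=R,mark=m,n=len(W),ang=np.degrees(np.arctan2(u[1],u[0])),angc=np.degrees(np.arctan2(m[1]-cy,m[0]-cx)))
E
python3 - <<'E'
from h import *
c=pickle.load(open('pics/w1.pkl','rb'));print(cap(c,(310,65,400,145),.224))
E
```

```text
h.py:27: RuntimeWarning: Mean of empty slice.
  W=np.array([wplane(c,u+x0,v+y0,z)[:2] for u,v in zip(xs,ys)]);m=W.mean(0);u=np.linalg.svd(W-m)[2][0]
  ret = ret.dtype.type(ret / rcount)
Traceback (most recent call last):
  File "h.py", line 27, in cap
    W=np.array([wplane(c,u+x0,v+y0,z)[:2] for u,v in zip(xs,ys)]);m=W.mean(0);u=np.linalg.svd(W-m)[2][0]
                                                                                ~~~~~~~~~~~~~^^^^^
numpy.linalg.LinAlgError: 1-dimensional array given. Array must be at least two-dimensional
```

```bash
python3 - <<'E'
from h import *
c=pickle.load(open('pics/w1.pkl','rb'));h=cv2.cvtColor(c['image'],cv2.COLOR_BGR2HSV)
print(h[97,358:376].tolist()); print(h[104,318:390:2].tolist()); print(h[76:140:2,350].tolist())
E
```

```text
[[2, 214, 168], [3, 221, 167], [3, 221, 167], [3, 215, 166], [2, 83, 150], [4, 12, 169], [8, 6, 177], [8, 6, 177], [8, 6, 176], [1, 32, 175], [2, 142, 169], [3, 220, 167], [3, 223, 167], [2, 220, 167], [3, 217, 168], [3, 223, 167], [2, 216, 168], [3, 218, 167]]
[[8, 6, 159], [6, 17, 152], [3, 191, 92], [3, 197, 92], [3, 191, 92], [3, 186, 93], [3, 188, 92], [2, 215, 164], [3, 213, 171], [2, 214, 169], [3, 217, 167], [2, 220, 166], [2, 217, 167], [2, 212, 167], [2, 214, 167], [3, 217, 167], [2, 220, 167], [2, 215, 167], [3, 220, 166], [3, 223, 166], [3, 92, 160], [10, 4, 176], [2, 84, 167], [3, 218, 167], [2, 218, 167], [3, 218, 167], [2, 223, 167], [3, 221, 167], [2, 223, 166], [2, 218, 167], [2, 222, 168], [3, 206, 177], [4, 206, 134], [19, 130, 110], [18, 122, 109], [19, 126, 107]]
[[18, 128, 106], [6, 33, 108], [3, 211, 172], [4, 209, 177], [3, 218, 167], [3, 212, 168], [3, 214, 167], [3, 215, 167], [3, 220, 167], [3, 215, 167], [3, 220, 167], [2, 217, 167], [2, 217, 167], [2, 216, 168], [2, 220, 167], [3, 220, 166], [3, 206, 110], [3, 204, 111], [3, 218, 109], [3, 211, 110], [2, 202, 110], [3, 211, 110], [3, 209, 110], [2, 207, 111], [2, 209, 110], [3, 207, 111], [3, 213, 122], [3, 207, 117], [17, 63, 85], [19, 124, 109], [19, 124, 109], [19, 122, 115]]
```

```bash
sed -i 's/(h\[...,2\]>150))/(h[...,2]>VT))/; s/def cap(c,box,z)/def cap(c,box,z,VT=101)/; s/(h\[...,2\]>130)/(h[...,2]>100)/' h.py
python3 - <<'E'
from h import *
c=pickle.load(open('pics/w1.pkl','rb'));print(cap(c,(310,65,400,145),.224));
E
```

```text
{'c': (0.5006308555603027, -0.22371093928813934), 'R': 0.027511542662978172, 'mark': array([ 0.50685659, -0.23452438]), 'n': 105, 'ang': np.float64(-56.754705351139215), 'angc': np.float64(-60.06923058736555)}
```

Request:
play_rows(rows=[{"slide":[0.19,0.23,0],"delta_rot":[0,0,0],"fingers":1},{"slide":[0.19,0.23,0],"delta_rot":[0,0,0],"fingers":1},{"slide":[0.18,0.23,0],"delta_rot":[0,0,0],"fingers":1},{"slide":[0,0,0.1],"delta_rot":[0,0,0.9],"fingers":1},{"slide":[0,0,0.1],"delta_rot":[0,0,0.9],"fingers":1},{"slide":[0,0,0],"delta_rot":[0,0,0],"fingers":1},{"slide":[0,0,0],"delta_rot":[0,0,0],"fingers":1}], squeeze=50)

```text
time_s: 3.02
tcp_pos: [0.5022, -0.2184, 0.3173]
eef_rot: [-180.0, -0.0, -27.3]
contact_force: [-0.4, 0.2, 0.1]
gripper_width: 0.0875
gripper_force: 0.0
```

```bash
python3 - <<'E'
from h import *
c=grab('wrist','w2');s=c['state'];print(s['tcp_pos'],s['eef_rot'],s['joints'],s['contact_force']);print(cap(c,(150,90,350,300),.224))
E
```

```text
[ 0.50223802 -0.21835127  0.31734492] [-1.79992114e+02 -4.94327394e-02 -2.72680158e+01] [-2.98662198e+00  5.75916298e+00 -6.95362411e+00  1.34718185e-02
 -7.72389105e+01  6.57156394e+01] [-0.42018198  0.24593523  0.09379504]
{'c': (0.5003372430801392, -0.22422431409358978), 'R': 0.027134865522384644, 'mark': array([ 0.50646149, -0.23366668]), 'n': 130, 'ang': np.float64(-56.42242305305055), 'angc': np.float64(-57.032868828953305)}
```

View pics/w2.png

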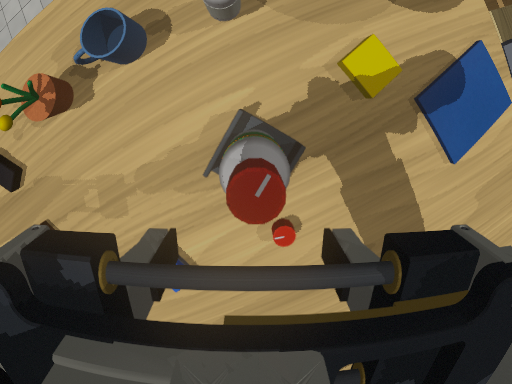

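The cap is at (256,190), with its mark near (262,186) and the fingers clear of it. Both views give a centre of about (0.500, -0.224) and a radius of 27.1 mm, against 27.4 mm expected.

Request:
play_rows(rows=[{"slide":[0.007,0.04,0],"delta_rot":[0,0,-0.13],"fingers":1},{"slide":[0,0,0.2],"delta_rot":[0,0,0],"fingers":1},{"slide":[0,0,0.25],"delta_rot":[0,0,0],"fingers":1},{"slide":[0,0,0.25],"delta_rot":[0,0,0],"fingers":1},{"slide":[0,0,0.18],"delta_rot":[0,0,0],"fingers":1},{"slide":[0,0,0],"delta_rot":[0,0,0],"fingers":1},{"slide":[0,0,0],"delta_rot":[0,0,0],"fingers":1}])

```text
time_s: 3.95
tcp_pos: [0.5009, -0.2253, 0.186]
eef_rot: [-180.0, -0.1, -26.8]
contact_force: [-0.6, -0.1, 0.2]
gripper_width: 0.0877
gripper_force: 0.0
```

Request:
play_rows(rows=[{"slide":[0,0,0],"delta_rot":[0,0,0],"fingers":-0.2},{"slide":[0,0,0],"delta_rot":[0,0,0],"fingers":-0.2},{"slide":[0,0,0],"delta_rot":[0,0,0],"fingers":-0.2},{"slide":[0,0,0],"delta_rot":[0,0,0],"fingers":-1},{"slide":[0,0,0],"delta_rot":[0,0,0],"fingers":-1},{"slide":[0,0,0],"delta_rot":[0,0,0],"fingers":-1}], squeeze=45)

```text
time_s: 4.7
tcp_pos: [0.5003, -0.2249, 0.1848]
eef_rot: [-180.0, -0.0, -26.8]
contact_force: [-0.3, 0.3, 2.4]
gripper_width: 0.0531
gripper_force: 45.0
```

Request:
play_rows(rows=[{"slide":[0,0,0.01],"delta_rot":[0,0,0],"fingers":-1},{"slide":[0,0,0.01],"delta_rot":[0,0,0],"fingers":-1},{"slide":[0,0,0],"delta_rot":[0,0,0],"fingers":-1},{"slide":[0,0,0],"delta_rot":[0,0,0],"fingers":-1}])

```text
time_s: 5.2
tcp_pos: [0.5003, -0.225, 0.1821]
eef_rot: [-180.0, -0.0, -26.8]
contact_force: [0.2, 1.5, 6.0]
gripper_width: 0.0525
gripper_force: 45.0
```

Request:
play_rows(rows=[{"slide":[0,0,0.01],"delta_rot":[0,0,0],"fingers":-1},{"slide":[0,0,0],"delta_rot":[0,0,0],"fingers":-1},{"slide":[0,0,0],"delta_rot":[0,0,0],"fingers":-1}])

```text
time_s: 5.58
tcp_pos: [0.5004, -0.225, 0.1807]
eef_rot: [-180.0, -0.1, -26.8]
contact_force: [-1.8, 2.1, 7.2]
gripper_width: 0.0527
gripper_force: 45.0
```

Request:
play_rows(rows=[{"slide":[0,0,0.007],"delta_rot":[0,0,0],"fingers":-1},{"slide":[0,0,0],"delta_rot":[0,0,0],"fingers":-1},{"slide":[0,0,0],"delta_rot":[0,0,0],"fingers":-1}])

```text
time_s: 5.95
tcp_pos: [0.5004, -0.225, 0.1798]
eef_rot: [-180.0, -0.1, -26.8]
contact_force: [-1.2, 2.2, 7.3]
gripper_width: 0.0526
gripper_force: 45.0
```

Request:
play_rows(rows=[{"slide":[0,0,0.006],"delta_rot":[0,0,0],"fingers":-1},{"slide":[0,0,0],"delta_rot":[0,0,0],"fingers":-1},{"slide":[0,0,0],"delta_rot":[0,0,0],"fingers":-1}])

```text
time_s: 6.32
tcp_pos: [0.5004, -0.225, 0.179]
eef_rot: [-180.0, -0.1, -26.8]
contact_force: [-1.2, 1.8, 8.8]
gripper_width: 0.0528
gripper_force: 45.0
```

Request:
play_rows(rows=[{"slide":[0,0,0.006],"delta_rot":[0,0,0],"fingers":-1},{"slide":[0,0,0],"delta_rot":[0,0,0],"fingers":-1},{"slide":[0,0,0],"delta_rot":[0,0,0],"fingers":-1}])

```text
time_s: 6.7
tcp_pos: [0.5004, -0.2251, 0.1789]
eef_rot: [-180.0, -0.1, -26.8]
contact_force: [-4.6, 4.2, 14.2]
gripper_width: 0.0529
gripper_force: 45.0
```

Request:
play_rows(rows=[{"slide":[0,0,0.005],"delta_rot":[0,0,0],"fingers":-1},{"slide":[0,0,0],"delta_rot":[0,0,0],"fingers":-1},{"slide":[0,0,0],"delta_rot":[0,0,0],"fingers":-1}])

```text
time_s: 7.08
tcp_pos: [0.5005, -0.2251, 0.1788]
eef_rot: [180.0, -0.1, -26.8]
contact_force: [-6.2, 5.2, 19.6]
gripper_width: 0.0528
gripper_force: 45.0
```

Request:
play_rows(rows=[{"slide":[0,0,0.002],"delta_rot":[0,0,-0.5],"fingers":-1},{"slide":[0,0,0],"delta_rot":[0,0,-0.5],"fingers":-1},{"slide":[0,0,0],"delta_rot":[0,0,-0.5],"fingers":-1},{"slide":[0,0,0],"delta_rot":[0,0,0],"fingers":-1}])

```text
time_s: 7.58
tcp_pos: [0.5013, -0.2255, 0.1788]
eef_rot: [180.0, -0.2, -19.9]
contact_force: [-4.1, 3.9, 18.1]
gripper_width: 0.0527
gripper_force: 45.0
```

```bash
python3 - <<'E'
from h import *
s=r.get_state();print(s['contact_force'],s['moment'],s['eef_rot'],s['joints'])
E
```

```text
[-4.07501965  3.86645743 18.10971607] [ 1.22926228  1.27678089 -0.03062453] [179.9805738   -0.2240985  -19.87603119] [ -3.73323812  10.79276753 -19.40245199   0.09387783 -59.59495235
  73.8098047 ]
```

Request:
play_rows(rows=[{"slide":[-0.004,0,0.003],"delta_rot":[0,0,-0.6],"fingers":-1},{"slide":[0,0,0],"delta_rot":[0,0,-0.7],"fingers":-1},{"slide":[0,0,0],"delta_rot":[0,0,-0.7],"fingers":-1},{"slide":[0,0,0],"delta_rot":[0,0,-0.7],"fingers":-1},{"slide":[0,0,0],"delta_rot":[0,0,0],"fingers":-1}])

```text
time_s: 8.2
tcp_pos: [0.502, -0.2256, 0.1788]
eef_rot: [179.9, -0.4, -7.5]
contact_force: [-0.4, 0.9, 17.6]
gripper_width: 0.0531
gripper_force: 45.0
```

Request:
play_rows(rows=[{"slide":[-0.004,0,0.005],"delta_rot":[0,0,-0.3],"fingers":-1},{"slide":[0,0,0],"delta_rot":[0,0,-0.7],"fingers":-1},{"slide":[0,0,0],"delta_rot":[0,0,-0.7],"fingers":-1},{"slide":[0,0,0],"delta_rot":[0,0,-0.7],"fingers":-1},{"slide":[0,0,0],"delta_rot":[0,0,0],"fingers":-1}])

```text
time_s: 8.82
tcp_pos: [0.5024, -0.2252, 0.1788]
eef_rot: [179.8, -0.5, 3.5]
contact_force: [1.5, 4.8, 20.6]
gripper_width: 0.0525
gripper_force: 45.0
```

Request:
play_rows(rows=[{"slide":[-0.004,0,0.002],"delta_rot":[0,0,-0.4],"fingers":-1},{"slide":[0,0,0],"delta_rot":[0,0,-0.8],"fingers":-1},{"slide":[0,0,0],"delta_rot":[0,0,-0.8],"fingers":-1},{"slide":[0,0,0],"delta_rot":[0,0,-0.8],"fingers":-1},{"slide":[0,0,0],"delta_rot":[0,0,0],"fingers":-1}])

```text
time_s: 9.45
tcp_pos: [0.5025, -0.2248, 0.1788]
eef_rot: [179.7, -0.5, 16.4]
contact_force: [2.2, 7.0, 22.1]
gripper_width: 0.0529
gripper_force: 45.0
```

Request:
play_rows(rows=[{"slide":[0,-0.003,0],"delta_rot":[0,0,-0.6],"fingers":-1},{"slide":[0,0,0],"delta_rot":[0,0,-0.8],"fingers":-1},{"slide":[0,0,0],"delta_rot":[0,0,-0.8],"fingers":-1},{"slide":[0,0,0],"delta_rot":[0,0,-0.8],"fingers":-1},{"slide":[0,0,0],"delta_rot":[0,0,-0.6],"fingers":-1},{"slide":[0,0,0],"delta_rot":[0,0,0],"fingers":-1}])

```text
time_s: 10.2
tcp_pos: [0.5023, -0.2243, 0.1788]
eef_rot: [179.6, -0.4, 32.9]
contact_force: [2.2, 7.7, 22.2]
gripper_width: 0.0525
gripper_force: 45.0
```

```bash
python3 - <<'E'
from h import *
c=grab('wrist','w3');s=c['state'];print(s['tcp_pos'],s['eef_rot'],s['joints'],s['contact_force'],s['moment'])
try: print(cap(c,(150,90,350,300),.217))
except Exception as e: print(e)
cv2.imwrite('pics/w3c.png',cv2.resize(c['image'][140:330,150:360],None,fx=2,fy=2))
E
```

```text
[ 0.50227454 -0.22425444  0.17881432] [179.62765736  -0.39877015  32.89170195] [-3.60712302e+00  1.06458453e+01 -1.95850582e+01  7.23096199e-02
 -5.92270883e+01  1.26460827e+02] [ 2.1533066   7.66422053 22.24218944] [ 2.88198059 -0.51197485 -0.03982592]
1-dimensional array given. Array must be at least two-dimensionalh.py:27: RuntimeWarning: Mean of empty slice.
  W=np.array([wplane(c,u+x0,v+y0,z)[:2] for u,v in zip(xs,ys)]);m=W.mean(0);u=np.linalg.svd(W-m)[2][0]
  ret = ret.dtype.type(ret / rcount)
```

View pics/w3c.png

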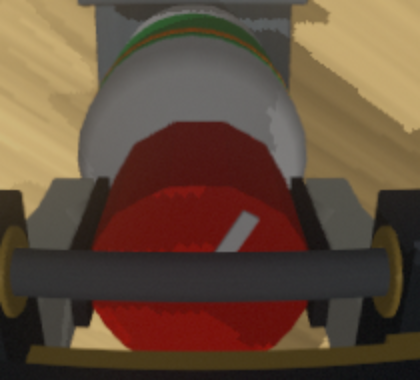

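The crop shows the mark (crop pixels (215,255) to (250,212)) still about 30° off the finger axis, so the cap turned with the gripper. Next is a slow lift.

Request:
play_rows(rows=[{"slide":[0,0,-0.008],"delta_rot":[0,0,0],"fingers":-1},{"slide":[0,0,-0.008],"delta_rot":[0,0,0],"fingers":-1},{"slide":[0,0,-0.008],"delta_rot":[0,0,0],"fingers":-1},{"slide":[0,0,-0.008],"delta_rot":[0,0,0],"fingers":-1},{"slide":[0,0,-0.008],"delta_rot":[0,0,0],"fingers":-1},{"slide":[0,0,-0.008],"delta_rot":[0,0,0],"fingers":-1},{"slide":[0,0,0],"delta_rot":[0,0,0],"fingers":-1}])

```text
time_s: 11.12
tcp_pos: [0.5001, -0.2245, 0.183]
eef_rot: [179.8, -0.2, 32.8]
contact_force: [4.9, 1.3, 5.7]
gripper_width: 0.0527
gripper_force: 45.0
```

Request:
play_rows(rows=[{"slide":[0,0,-0.015],"delta_rot":[0,0,0],"fingers":-1},{"slide":[0,0,-0.015],"delta_rot":[0,0,0],"fingers":-1},{"slide":[0,0,-0.015],"delta_rot":[0,0,0],"fingers":-1},{"slide":[0,0,0],"delta_rot":[0,0,0],"fingers":-1}])

```text
time_s: 11.62
tcp_pos: [0.4988, -0.2238, 0.1883]
eef_rot: [-180.0, -0.1, 32.7]
contact_force: [4.5, 2.3, 0.1]
gripper_width: 0.053
gripper_force: 45.0
```

Request:
play_rows(rows=[{"slide":[0.005,0,-0.02],"delta_rot":[0,0,0],"fingers":-1},{"slide":[0,0,-0.02],"delta_rot":[0,0,0],"fingers":-1},{"slide":[0,0,-0.02],"delta_rot":[0,0,0],"fingers":-1},{"slide":[0,0,0],"delta_rot":[0,0,0],"fingers":-1}])

```text
time_s: 12.12
tcp_pos: [0.4987, -0.2238, 0.1979]
eef_rot: [-180.0, -0.0, 32.8]
contact_force: [2.9, 3.9, 0.0]
gripper_width: 0.0526
gripper_force: 45.0
```

Free of the catches. I'll lift it clear, up to TCP z ≈ 0.30.

Request:
play_rows(rows=[{"slide":[0,0,-0.06],"delta_rot":[0,0,0],"fingers":-1},{"slide":[0,0,-0.08],"delta_rot":[0,0,0],"fingers":-1},{"slide":[0,0,-0.1],"delta_rot":[0,0,0],"fingers":-1},{"slide":[0,0,-0.15],"delta_rot":[0,0,0],"fingers":-1},{"slide":[0,0,-0.15],"delta_rot":[0,0,0],"fingers":-1},{"slide":[0,0,-0.15],"delta_rot":[0,0,0],"fingers":-1},{"slide":[0,0,0],"delta_rot":[0,0,0],"fingers":-1}])

```text
time_s: 13.0
tcp_pos: [0.4994, -0.2243, 0.3039]
eef_rot: [179.8, -0.2, 32.7]
contact_force: [0.6, -0.3, -1.2]
gripper_width: 0.0526
gripper_force: 45.0
```

```bash
python3 - <<'E'
from h import *
s=r.get_state();p=s['tcp_pos'];y=np.radians(s['eef_rot'][2]);d=np.array([.4903,.2578])-p[:2]
print(p,s['eef_rot'],s['joints'],s['contact_force'],s['gripper_width']);print('fr x,y',(d@[np.cos(y),np.sin(y)])/.15,(d@[np.sin(y),-np.cos(y)])/.15)
a=pickle.load(open('pics/top0.pkl','rb'));print('tray img ctr->',onplane(a,189,226,.004))
E
```

```text
[ 0.49939995 -0.22434726  0.30393708] [ 1.79826519e+02 -1.50648403e-01  3.27462173e+01] [-3.64643368e+00  5.92694008e+00 -8.48388438e+00  5.19507699e-02
 -7.53649851e+01  1.26379395e+02] [ 0.62117473 -0.2876391  -1.19070731] 0.05257461899338575
fr x,y 1.68765899855772 -2.736294725454733
tray img ctr-> [0.49009419 0.26027108 0.004     ]
```

Request:
play_rows(rows=[{"slide":[0.09,-0.14,0],"delta_rot":[0,0,0],"fingers":-1},{"slide":[0.16,-0.25,0],"delta_rot":[0,0,0],"fingers":-1},{"slide":[0.16,-0.25,0],"delta_rot":[0,0,0],"fingers":-1},{"slide":[0.16,-0.25,0],"delta_rot":[0,0,0],"fingers":-1},{"slide":[0.16,-0.25,0],"delta_rot":[0,0,0],"fingers":-1},{"slide":[0.16,-0.25,0],"delta_rot":[0,0,0],"fingers":-1},{"slide":[0.16,-0.25,0],"delta_rot":[0,0,0],"fingers":-1},{"slide":[0.16,-0.25,0],"delta_rot":[0,0,0],"fingers":-1}])

```text
time_s: 14.0
tcp_pos: [0.4975, 0.1139, 0.301]
eef_rot: [180.0, 0.0, 32.7]
contact_force: [1.5, 0.2, -0.8]
gripper_width: 0.0529
gripper_force: 45.0
```

Request:
play_rows(rows=[{"slide":[0.16,-0.25,0],"delta_rot":[0,0,0],"fingers":-1},{"slide":[0.15,-0.25,0],"delta_rot":[0,0,0],"fingers":-1},{"slide":[0.09,-0.15,0],"delta_rot":[0,0,0.5],"fingers":-1},{"slide":[0,0,0],"delta_rot":[0,0,0.9],"fingers":-1},{"slide":[0,0,0],"delta_rot":[0,0,0.9],"fingers":-1},{"slide":[0,0,0],"delta_rot":[0,0,0.4],"fingers":-1},{"slide":[0,0,0],"delta_rot":[0,0,0],"fingers":-1},{"slide":[0,0,0],"delta_rot":[0,0,0],"fingers":-1}])

```text
time_s: 15.0
tcp_pos: [0.4958, 0.227, 0.3011]
eef_rot: [180.0, 0.0, 20.4]
contact_force: [-0.2, 0.1, -0.3]
gripper_width: 0.0525
gripper_force: 45.0
```

```bash
python3 - <<'E'
from h import *
c=grab('wrist','w4');grab('scene','s4')
s=r.get_state();p=s['tcp_pos'];y=np.radians(s['eef_rot'][2]);d=np.array([.490,.259])-p[:2]
print(p,s['eef_rot'],s['joints'],s['contact_force'],s['gripper_width']);print('fr x,y',(d@[np.cos(y),np.sin(y)])/.15,(d@[np.sin(y),-np.cos(y)])/.15)
E
```

```text
[0.49582777 0.22712272 0.3011237 ] [1.79998549e+02 4.28793120e-04 2.03980252e+01] [ 4.52023639e+01  5.93513801e+00 -8.81241154e+00  1.17590719e-03
 -7.52534484e+01  6.51953620e+01] [-0.15969158 -0.60174969 -0.42194144] 0.05265544695647603
fr x,y 0.03765442322930245 -0.2127306282935115
```

View pics/s4.png

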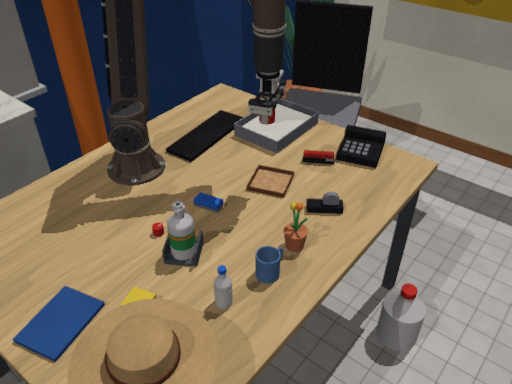

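The bottle at (180,230) is uncapped and the red cap is held in the gripper at (266,115). I'll centre it and descend.

Request:
play_rows(rows=[{"slide":[0.04,-0.21,0],"delta_rot":[0,0,0],"fingers":-1},{"slide":[0,0,0.2],"delta_rot":[0,0,0],"fingers":-1},{"slide":[0,0,0.3],"delta_rot":[0,0,0],"fingers":-1},{"slide":[0,0,0.3],"delta_rot":[0,0,0],"fingers":-1},{"slide":[0,0,0.3],"delta_rot":[0,0,0],"fingers":-1},{"slide":[0,0,0.3],"delta_rot":[0,0,0],"fingers":-1},{"slide":[0,0,0.2],"delta_rot":[0,0,0],"fingers":-1},{"slide":[0,0,0],"delta_rot":[0,0,0],"fingers":-1}])

```text
time_s: 16.1
tcp_pos: [0.4893, 0.2576, 0.0591]
eef_rot: [179.9, 0.3, 20.4]
contact_force: [-0.7, -0.0, 0.2]
gripper_width: 0.0531
gripper_force: 45.0
```

Request:
play_rows(rows=[{"slide":[0,0,0],"delta_rot":[0,0,0],"fingers":-1},{"slide":[0,0,0],"delta_rot":[0,0,0],"fingers":-1}])

```text
time_s: 16.35
tcp_pos: [0.4913, 0.2597, 0.0628]
eef_rot: [-179.9, -0.2, 20.4]
contact_force: [-0.7, -1.5, -0.1]
gripper_width: 0.0525
gripper_force: 45.0
```

Request:
play_rows(rows=[{"slide":[0,0,0.08],"delta_rot":[0,0,0],"fingers":-1},{"slide":[0,0,0.08],"delta_rot":[0,0,0],"fingers":-1},{"slide":[0,0,0.08],"delta_rot":[0,0,0],"fingers":-1},{"slide":[0,0,0.05],"delta_rot":[0,0,0],"fingers":-1},{"slide":[0,0,0],"delta_rot":[0,0,0],"fingers":-1},{"slide":[0,0,0],"delta_rot":[0,0,0],"fingers":-1},{"slide":[0,0,0],"delta_rot":[0,0,0],"fingers":-1}])

```text
time_s: 17.23
tcp_pos: [0.4907, 0.2591, 0.018]
eef_rot: [-180.0, -0.0, 20.4]
contact_force: [-0.7, -0.5, -0.4]
gripper_width: 0.053
gripper_force: 45.0
```

Request:
play_rows(rows=[{"slide":[0,0,0.012],"delta_rot":[0,0,0],"fingers":-1},{"slide":[0,0,0.01],"delta_rot":[0,0,0],"fingers":-1},{"slide":[0,0,0],"delta_rot":[0,0,0],"fingers":-1},{"slide":[0,0,0],"delta_rot":[0,0,0],"fingers":-1}])

```text
time_s: 17.73
tcp_pos: [0.4905, 0.2589, 0.0143]
eef_rot: [180.0, -0.0, 20.4]
contact_force: [-0.5, 0.5, -0.4]
gripper_width: 0.0532
gripper_force: 45.0
```

Request:
play_rows(rows=[{"slide":[0,0,0.01],"delta_rot":[0,0,0],"fingers":-1},{"slide":[0,0,0],"delta_rot":[0,0,0],"fingers":-1},{"slide":[0,0,0],"delta_rot":[0,0,0],"fingers":-1}])

```text
time_s: 18.1
tcp_pos: [0.4905, 0.2589, 0.0128]
eef_rot: [180.0, 0.0, 20.4]
contact_force: [0.3, 0.5, -0.6]
gripper_width: 0.0529
gripper_force: 45.0
```

Request:
play_rows(rows=[{"slide":[0,0,0.008],"delta_rot":[0,0,0],"fingers":-1},{"slide":[0,0,0],"delta_rot":[0,0,0],"fingers":-1},{"slide":[0,0,0],"delta_rot":[0,0,0],"fingers":-1}])

```text
time_s: 18.48
tcp_pos: [0.4905, 0.2589, 0.0116]
eef_rot: [180.0, -0.0, 20.4]
contact_force: [0.5, 0.3, 0.1]
gripper_width: 0.053
gripper_force: 45.0
```

Request:
play_rows(rows=[{"slide":[0,0,0.007],"delta_rot":[0,0,0],"fingers":-1},{"slide":[0,0,0],"delta_rot":[0,0,0],"fingers":-1},{"slide":[0,0,0],"delta_rot":[0,0,0],"fingers":-1}])

```text
time_s: 18.85
tcp_pos: [0.4904, 0.2588, 0.0105]
eef_rot: [180.0, 0.0, 20.4]
contact_force: [0.7, 0.2, -1.3]
gripper_width: 0.0528
gripper_force: 45.0
```

Request:
play_rows(rows=[{"slide":[0,0,0.006],"delta_rot":[0,0,0],"fingers":-1},{"slide":[0,0,0],"delta_rot":[0,0,0],"fingers":-1},{"slide":[0,0,0],"delta_rot":[0,0,0],"fingers":-1}])

```text
time_s: 19.23
tcp_pos: [0.4905, 0.2589, 0.0104]
eef_rot: [-180.0, -0.0, 20.4]
contact_force: [-2.9, -1.6, 7.4]
gripper_width: 0.0528
gripper_force: 45.0
```

Request:
play_rows(rows=[{"slide":[0,0,0.006],"delta_rot":[0,0,0],"fingers":-1},{"slide":[0,0,0],"delta_rot":[0,0,0],"fingers":-1},{"slide":[0,0,0],"delta_rot":[0,0,0],"fingers":-1}])

```text
time_s: 19.6
tcp_pos: [0.4905, 0.2589, 0.0104]
eef_rot: [-180.0, -0.0, 20.4]
contact_force: [-6.2, -2.8, 17.1]
gripper_width: 0.0527
gripper_force: 45.0
```

Request:
play_rows(rows=[{"slide":[0,0,-0.009],"delta_rot":[0,0,0],"fingers":-1},{"slide":[0,0,0],"delta_rot":[0,0,0],"fingers":-1},{"slide":[0,0,0],"delta_rot":[0,0,0],"fingers":0.3},{"slide":[0,0,0],"delta_rot":[0,0,0],"fingers":0.6},{"slide":[0,0,0],"delta_rot":[0,0,0],"fingers":0.6},{"slide":[0,0,0],"delta_rot":[0,0,0],"fingers":0.6}])

```text
time_s: 20.35
tcp_pos: [0.4904, 0.2588, 0.01]
eef_rot: [180.0, 0.0, 20.4]
contact_force: [0.1, 0.3, 0.4]
gripper_width: 0.0698
gripper_force: 0.0
```

Request:
play_rows(rows=[{"slide":[0,0,-0.1],"delta_rot":[0,0,0],"fingers":0.6},{"slide":[0,0,-0.2],"delta_rot":[0,0,0],"fingers":0.6},{"slide":[0,0,-0.3],"delta_rot":[0,0,0],"fingers":0.6},{"slide":[0,0,-0.3],"delta_rot":[0,0,0],"fingers":0.6},{"slide":[0,0,-0.3],"delta_rot":[0,0,0],"fingers":0.6},{"slide":[0,0,-0.3],"delta_rot":[0,0,0],"fingers":0.6},{"slide":[0,0,0],"delta_rot":[0,0,0],"fingers":0.6},{"slide":[0,0,0],"delta_rot":[0,0,0],"fingers":0.6}])

```text
time_s: 21.35
tcp_pos: [0.4901, 0.2587, 0.2357]
eef_rot: [-180.0, -0.0, 20.4]
contact_force: [0.6, 0.5, -0.6]
gripper_width: 0.0701
gripper_force: 0.0
```

```bash
python3 - <<'E'
from h import *
c=grab('wrist','w5');s=c['state'];print(s['tcp_pos'],s['eef_rot'],s['contact_force'])
try: print(cap(c,(100,60,400,300),.05))
except Exception as e: print(e)
E
```

```text
[0.49008794 0.25866462 0.23566041] [-1.79958477e+02 -3.32557278e-02  2.03636452e+01] [ 0.55657277  0.48124478 -0.60883755]
{'c': (0.4914955794811249, 0.258617639541626), 'R': 0.028729770332574844, 'mark': array([0.50167589, 0.2556496 ]), 'n': 79, 'ang': np.float64(-9.22839887886842), 'angc': np.float64(-16.25390475321042)}
```

View pics/w5.png

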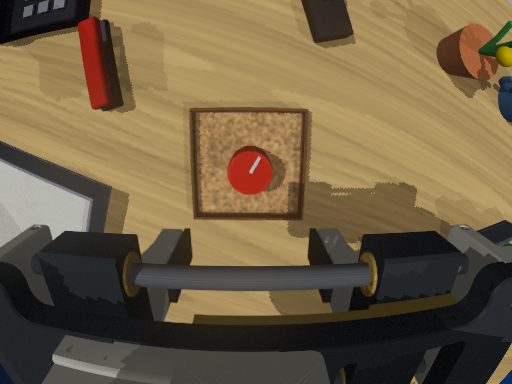

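The cap stands upright at (250,170), near the middle of the tray (corners about (193,110) to (305,217)). The gripper is clear and released, so I'm handing the job in.

```bash
python3 -c "
from plant import r
print(r.close_job())"
```

```text
the job is handed in; nothing more can be done
None
```

The cap was pressed down, turned about 60° and lifted off, and it now stands open side down near the middle of the tray, released. The job is handed in; no verdict came back.

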